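# Cap the model house with its dome roof

## Task

Pick up the larger dome roof, the one with the square lantern on top, and set it on the round drum of the model house, turning it until the lug under its edge drops into the notch in the drum's rim, so that it sits fully home and level all round. Then let go of it, and leave the small dome, the staircase and the glue bottle where they are.

Things in the scene. Friction and masses are not known exactly. Their poses are not given: they have to be found in the camera images.
- house: Model house, fixed: a plastered block 180 x 180 mm, 85 mm high, with a round open-topped drum in the middle of its roof (ring wall 55 mm high, 120 mm outside, 96 mm bore, top at 140 mm). Origin at the centre of the block's underside; +x points out of its front, the face with door and wooden balcony; z up.
- seat (a point): Centre of the drum's mouth, at rim height, 140 mm above the house's origin; axes as the house. The rim has one notch, 18 mm wide, 12 mm deep, open at the top, through the 12 mm wall. The drum was glued on by eye: seen from its axis the notch lies within 0.6 rad either way of the house's +x; where exactly is not measured, it must be seen or felt.
- dome: Larger dome roof, loose, white, 120 mm across, 92 mm high, 0.18 to 0.35 kg. Origin at the centre of its underside, z up. Spigot of 91 mm diameter with bevelled foot, z = 0 to 12 mm, enters the drum's bore; flange of 120 mm diameter from z = 12 mm, rests on the rim when home (origin 12 mm below the rim); dome up to z = 49 mm, then a square lantern.
- lantern (a point): Where to hold the dome: on the axis of its square lantern, 26 x 26 mm, sides along the dome's x and y, which rises from the dome (z = 49 mm) to z = 92 mm. This point is at z = 76 mm of the dome, 16 mm below the lantern's top.
- lug (a point): Underside of the dome's lug, 52 mm from its axis at its +x, z = 3 mm. The lug is a block under the flange, 12 mm wide, from the spigot out to 58 mm from the axis, reaching 9 mm below the flange. Off the notch it rides on the rim and holds the dome 9 mm up or askew. A small dormer window on the dome stands right above it.
- small_dome: Bystander: a loose plain small dome, 68 mm in diameter, 50 mm high with a round knob; origin at the centre of its underside.
- stairs: Bystander: a loose model staircase of four steps, 80 x 70 mm, 56 mm high; origin at the centre of its underside, rising to its +x.
- glue: Bystander: a loose white glue bottle with a black cap, 44 mm in diameter, 110 mm high; origin at the centre of its underside.
Mind the look-alikes: they are no part of the job. Leave any green or turquoise look-alike of the dome alone.

How it is judged:
By the outcome, as a careful person would: the job done as asked, in the order asked, and still so for the second after the job is handed in, with the robot touching nothing.
It also fails if it takes over 64 s, if anything falls off the work surface, if the arm or the gripper's body presses on something with over 40 N, if the wrist force passes 120 N, or if a joint passes its speed limit or range.

## Robot

A 6-joint arm with a two-finger parallel gripper is mounted at the origin on the work surface. World frame = base frame: x ahead of the robot, y to its left, z up, the work surface at z = 0. Lengths are in m, angles in rad, forces in N, time in s.
With the tool pointing down it reaches from about 0.375 to 0.9 m from the base axis. Payload 3.1 kg.
Tool frame: the origin (TCP) lies between the finger pads; the fingertips stand manip.nose_length ahead of it and the grasp point (between the pads) lies 5 mm behind it (manip.nose_length is the distance from the TCP to the fingertips, in m); z points along the fingers, y is the line along which they close (so a half turn about z gives the same grasp; the last joint's range is limited). The gripper opens to 85 mm and grips with 20 to 120 N. Pads are 22 mm wide; open, the fingers measure 114 mm over their backs; the gripper's body (76 mm by 85 mm) begins 54 mm behind the grasp point. The pads swing forward as they close: fully open they stand 13 mm farther back than shut.
Start: joints at [-0.178, 0.527, 1.433, -0, 1.181, -0.178], TCP at [0.625, 0, 0.245] pointing down, gripper open.
Joint ranges: [-3.08, 3.08], [-0.75, 2.2], [0.22, 2.44], [-1.43, 4.57], [0, 2.65], [-2.85, 2.85]. Speed limits (rad/s): [2.79, 2.79, 3.14, 3.14, 3.14, 3.14].

## Interface

Orientations are given as a unit quaternion [x, y, z, w].
In Python, from station import monitor, eyes, job, manip gives the robot as it stands.
- The arm moves only by the shell command python3 -m pendant 'ROWS' [FORCE]. ROWS is JSON, a list that holds one entry, the list of rows, each a list of 7 numbers: the shift along the tool's x, y, z as a fraction of full scale, then the turn, a rotation vector about the tool's x, y, z as a fraction of full scale, then the opening, from 0 (shut) to 1 (fully open). A call has 1 to 20 rows; each row shifts and turns the commanded pose from where the row before left it, along the tool's axes as they then stand; what a row does not reach is not made up. Full scale, the value 1, is 800 mm for a shift and 0.12 rad for a turn. A row lasts 1/10 s, in which the tool goes at most 50 mm and 8.59 degrees, less where a joint would pass 70% of its speed; a pose out of reach is approached as far as the arm can. A call with a number of a shift or a turn outside -1 to 1 is refused whole. A call with a gripper value outside its range is refused whole. The fingers move at their own pace and stop on an object; FORCE is the grip in N (left out, the last holds). Time passes only in rows, so rows that do not move let the fingers close. It gives the time, the measured TCP pose, the force, the opening and the grip force at its end, in the units of the state.
- monitor.sense(): the state, without advancing time (a new reading comes with each control period).
- eyes.snapshot(name): name is "scene" or "side" or "wrist"; returns a dict with "pixels" (480x640x3 uint8, red, green, blue), "depth" (480x640 float32, m along the optical axis (not along the pixel's ray), 0 where there is no reading), "intrinsics" (3x3 intrinsics, pixels), "eye" and "attitude" of the camera in the world. Camera axes: x right, y down, z forward; pixel columns grow to the right and rows downward; lengths in m; the calibration is good to about 2 mm. A picture is of the moment at which its call begins.
- job.sign_off(): hands the job in; it is judged then, once.
The state is a dict: "t": time; "q": joint angles; "qd": joint speeds; "tau": joint torques, N m; "tcp_pos": TCP position; "tool_rot": TCP orientation; "force": force on the tool from outside, world axes, zero at the start; "ft_torque": the same for the moment, N m; "finger_gap": opening from 0.0 (shut) to 1.0 (fully open); "gripper_force": force on a finger pad.
Only numpy, scipy, OpenCV 4.12 (cv2) and the standard library are available. Lean on these libraries where they do the work, as an engineer would, in place of code of your own. Each camera call takes 0.05 s, during which the arm holds its last target. There are 200 camera calls.

## Working session

There is one attempt and no reset: what is moved stays moved. The work goes in short steps, Python scripts to look and compute and a shell command to move; the robot and the scene stay as the last step left them, time stands still between calls to the robot, and variables do not carry over. Pictures are saved under pics/ and viewed, at most 10 in all, crops included, and the job is handed in when it is done.

```bash
mkdir -p pics; ls
cat > h.py <<'E'
import numpy as np,cv2
from station import monitor,eyes,job,manip
def snap(n):
    s=eyes.snapshot(n); np.savez(f'{n}.npz',**s); return s
def R(s):
    a=np.array(s['attitude'],float)
    if a.shape==(3,3): return a
    from scipy.spatial.transform import Rotation
    return Rotation.from_quat(a).as_matrix()
def cloud(s):
    K=np.array(s['intrinsics']);d=s['depth'];v,u=np.mgrid[:480,:640]
    p=np.stack([(u-K[0,2])/K[0,0]*d,(v-K[1,2])/K[1,1]*d,d],-1)
    p=p@R(s).T+np.array(s['eye']); p[d==0]=np.nan; return p
def save(name,im,k=1):
    cv2.imwrite(f'pics/{name}.png',cv2.resize(im[...,::-1],None,fx=k,fy=k,interpolation=cv2.INTER_CUBIC))
E
python3 - <<'E'
from h import *
print(monitor.sense(),manip.nose_length)
for n in('scene','side'):
    s=snap(n);save(n+'0',s['pixels']);print(n,s['eye'],s['attitude'])
E
```

```text
pics
{'t': 0.0, 'q': array([-1.78506509e-01,  5.28461525e-01,  1.43390686e+00,  1.91394780e-05,
        1.18139269e+00, -1.78539736e-01]), 'qd': array([-1.56921449e-04,  5.24768741e-04,  1.59415488e-03, -7.36104778e-05,
        1.13687879e-03,  4.48224925e-04]), 'tau': array([ 2.50220628e-04, -4.42344439e+01, -1.78024775e+01, -2.06930472e-04,
        8.36740597e-03,  2.24214921e-05]), 'tcp_pos': array([6.24314450e-01, 1.54174000e-04, 2.44334988e-01]), 'tool_rot': array([ 7.07097194e-01,  7.07115537e-01, -6.11057439e-04, -8.95651208e-04]), 'force': array([ 0.29589664, -0.26585456,  0.56210834]), 'ft_torque': array([-0.018728  ,  0.00069506, -0.05506331]), 'gripper_force': 0.0, 'finger_gap': 0.9981038505918557} 0.014
scene [ 1.21871539 -0.01815974  0.97823291] [ 0.64567164  0.68313515 -0.24961976 -0.23264668]
side [-0.04390563 -0.78190336  0.66651059] [ 0.82487233 -0.27171522  0.15795486 -0.46990077]
```

View pics/scene0.png

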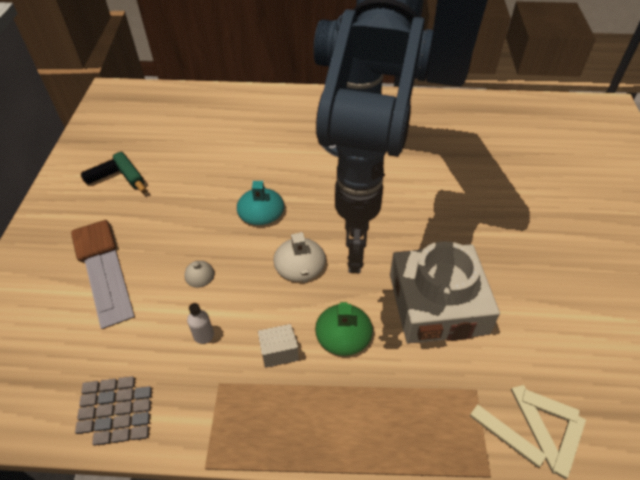

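View pics/side0.png

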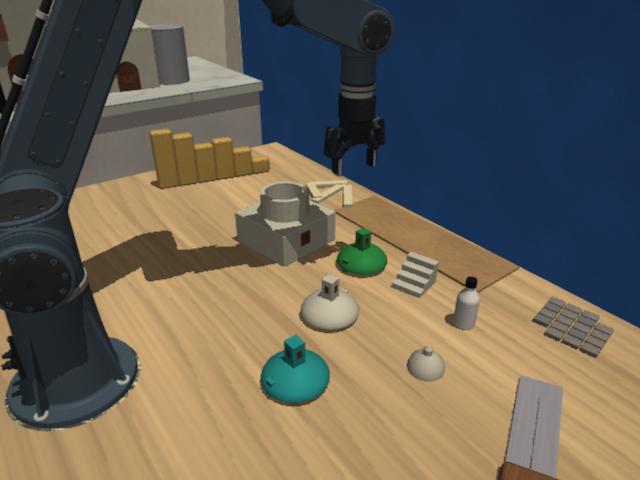

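Scene view: the white dome with square lantern is at (299,258). The look-alikes are turquoise (260,207), green (344,330) and the small plain dome (198,273). The white one at (299,258) fits: it's white, large and has a square lantern. The house drum is at (448,270), with its front facing the camera. I'll confirm in an enlarged crop.

Run:
```python
from h import *
s=dict(np.load('scene.npz'));im=s['pixels']
a=cv2.resize(im[215:295,255:345],(540,480),interpolation=cv2.INTER_CUBIC)[:, :400] if 0 else cv2.resize(im[220:300,260:340],(400,400),interpolation=cv2.INTER_CUBIC)
b=cv2.resize(im[230:350,380:500],(400,400),interpolation=cv2.INTER_CUBIC)
save('crop1',np.hstack([a,b]))
p=cloud(s)
# dome: points around
q=p[225:290,265:335].reshape(-1,3); rgb=im[225:290,265:335].reshape(-1,3).astype(int)
k=(q[:,2]>0.088)&(q[:,2]<.1); print('lantern top',k.sum(),np.nanmean(q[k],0),cv2.minAreaRect(q[k][:,:2].astype(np.float32)*1000))
for z0,z1 in((.012,.02),(.02,.03),(.03,.04)):
    k=(q[:,2]>z0)&(q[:,2]<z1); 
    c,_=np.linalg.lstsq(np.c_[2*q[k][:,:2],np.ones(k.sum())],(q[k][:,:2]**2).sum(1),rcond=None)[:2]; print(z0,c[:2],np.sqrt(c[2]+c[0]**2+c[1]**2))
q=p[235:350,385:500].reshape(-1,3)
for z0,z1 in((.135,.145),(.08,.09)):
    k=(q[:,2]>z0)&(q[:,2]<z1); x=q[k][:,:2].astype(np.float32)*1000
    print(z0,k.sum(),cv2.minEnclosingCircle(x),cv2.minAreaRect(x))
```

```text
lantern top 126 [ 0.47334172 -0.12106247  0.09288635] ((472.3232116699219, -121.67474365234375), (27.89288330078125, 25.965450286865234), 20.402170181274414)
0.012 [ 0.47118368 -0.12187573] 0.058983546647334364
0.02 [ 0.472009   -0.12141139] 0.05542347972700748
0.03 [ 0.47259992 -0.12130504] 0.04675017012127143
0.135 969 ((565.3935546875, 188.1954803466797), 62.12227249145508) ((565.0529174804688, 188.66171264648438), (119.86282348632812, 122.39826965332031), 77.1585464477539)
0.08 3948 ((567.0132446289062, 188.60198974609375), 125.91795349121094) ((567.0449829101562, 188.27256774902344), (181.71299743652344, 181.5806427001953), 9.952966690063477)
```

View pics/crop1.png

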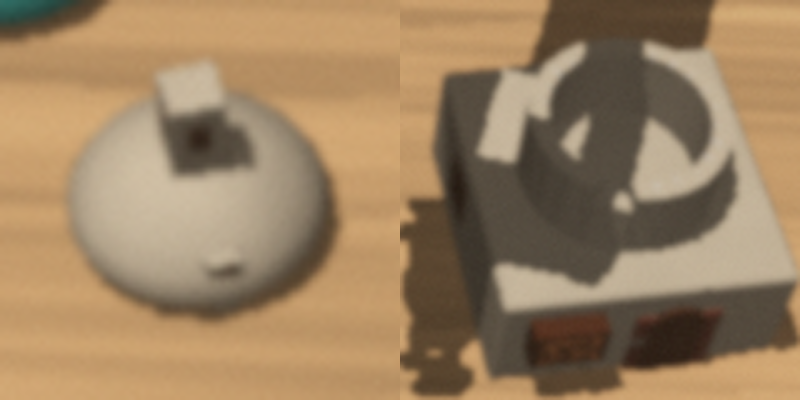

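Left crop: the white dome with its square lantern (crop 190,90) and dormer (222,262), which is scene pixel (304.4,272.4). This is the target. Right crop: the house front (door and balcony) faces the camera. A bright gap in the front rim at (622,200), about scene pixel (447,290), is probably the notch.

Run:
```python
from h import *
s=dict(np.load('scene.npz'));p=cloud(s)
c=np.array([.5660,.1885]); d=np.array([.4723,-.1215])
print('dormer',[ (p[v,u].round(4),np.degrees(np.arctan2(*(p[v,u,:2]-d)[::-1])).round(1)) for v,u in((272,303),(272,304),(272,305),(273,305),(273,303))])
q=p[235:350,385:500].reshape(-1,3); r=np.hypot(*(q[:,:2]-c).T); a=np.degrees(np.arctan2(q[:,1]-c[1],q[:,0]-c[0]))
for t in range(-40,56,4):
    k=(r>.046)&(r<.062)&(a>=t)&(a<t+4)&(q[:,2]>.09); print(t,k.sum(),np.nanmax(q[k][:,2]).round(3) if k.any() else '',(q[k][:,2]>.135).sum(),end=' | ')
```

```text
dormer [(array([ 0.5235, -0.1067,  0.0357]), np.float64(16.2)), (array([ 0.5207, -0.1048,  0.032 ]), np.float64(19.0)), (array([ 0.5215, -0.1025,  0.0333]), np.float64(21.1)), (array([ 0.5239, -0.1023,  0.0328]), np.float64(20.4)), (array([ 0.5257, -0.1065,  0.0349]), np.float64(15.7))]
-40 41 0.143 14 | -36 38 0.144 12 | -32 40 0.143 13 | -28 43 0.143 13 | -24 41 0.143 5 | -20 34 0.131 0 | -16 34 0.13 0 | -12 34 0.132 0 | -8 36 0.131 0 | -4 47 0.145 13 | 0 42 0.142 14 | 4 39 0.143 15 | 8 44 0.143 16 | 12 39 0.143 13 | 16 35 0.143 12 | 20 34 0.144 14 | 24 37 0.143 13 | 28 36 0.145 17 | 32 24 0.143 9 | 36 30 0.143 13 | 40 26 0.143 12 | 44 26 0.144 15 | 48 17 0.144 8 | 52 17 0.142 7 |
```

Notch about -13° world azimuth (gap from -22° to -4°), dome yaw about 20°. Next, a look at the drum from above with the wrist camera.

```bash
python3 -m pendant '[[[0.047,-0.0145,-0.025,0,0,0,1],[0.047,-0.0145,-0.025,0,0,0,1],[0.047,-0.0145,-0.025,0,0,0,1],[0.047,-0.0145,-0.025,0,0,0,1],[0.047,-0.0145,-0.025,0,0,0,1],[0,0,0,0,0,0,1],[0,0,0,0,0,0,1]]]' 40
python3 - <<'E'
from h import *
s=snap('wrist');print(s['eye'],R(s).round(3).tolist());save('w1',s['pixels'])
p=cloud(s).reshape(-1,3)
k=(p[:,2]>.135)&(p[:,2]<.148)&(np.hypot(p[:,0]-.566,p[:,1]-.1885)<.075); x=p[k][:,:2].astype(np.float32)
print(k.sum(),p[k][:,2].mean(),cv2.minEnclosingCircle(x*1000))
E
```

```text
t: 0.8
tcp_pos: [0.5666, 0.1887, 0.3454]
tool_rot: [0.706, 0.708, -0.0, 0.0]
force: [-0.5, -0.8, -0.4]
finger_gap: 1.007
gripper_force: 0.0
[0.56534367 0.25881806 0.47521423] [[1.0, 0.002, 0.003], [0.003, -0.961, -0.278], [0.003, 0.278, -0.96]]
5548 0.14106755278236752 ((564.308837890625, 189.04867553710938), 60.42652130126953)
```

View pics/w1.png

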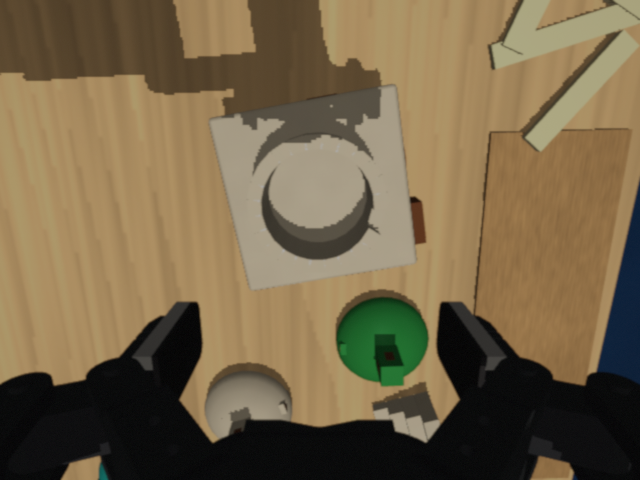

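The wrist view shows the drum centred about (317,195), the notch at its right side around (373,228), and the white dome at (248,405) with its dormer at (283,407).

Run:
```python
from h import *
s=dict(np.load('wrist.npz'));P=cloud(s);p=P.reshape(-1,3)
k=(p[:,2]>.135)&(p[:,2]<.148)&(np.hypot(p[:,0]-.566,p[:,1]-.1885)<.075);x=p[k][:,:2]
r0=np.hypot(*(x-[.5643,.189]).T)
from scipy.optimize import least_squares
def f(v):
    r=np.hypot(*(x-v[:2]).T); return np.maximum(r-.060,0)+np.maximum(.048-r,0)
v=least_squares(f,[.5645,.189]).x; print('centre',v,np.sqrt(np.mean(f(v)**2)))
r=np.hypot(*(p[:,:2]-v).T);a=np.degrees(np.arctan2(p[:,1]-v[1],p[:,0]-v[0]))
for t in range(-30,6):
    k=(r>.050)&(r<.058)&(a>=t)&(a<t+1);print(t,k.sum(),np.nanmedian(p[k][:,2]).round(3),end=' | ')
q=p[(np.hypot(p[:,0]-.4723,p[:,1]+.1215)<.07)]
k=(q[:,2]>.087)&(q[:,2]<.1);print('\nlantern',k.sum(),cv2.minAreaRect(q[k][:,:2].astype(np.float32)*1000) if k.sum()>9 else'')
print(P[407,283])
b=p[(p[:,2]>.08)&(p[:,2]<.09)&(np.hypot(p[:,0]-.566,p[:,1]-.1885)<.15)];print(cv2.minAreaRect(b[:,:2].astype(np.float32)*1000))
```

```text
centre [0.56436365 0.18921364] 2.8899615724172653e-05
-30 11 0.141 | -29 8 0.141 | -28 9 0.141 | -27 11 0.142 | -26 9 0.141 | -25 14 0.141 | -24 25 0.133 | -23 8 0.129 | -22 11 0.129 | -21 8 0.13 | -20 8 0.13 | -19 11 0.129 | -18 9 0.129 | -17 7 0.129 | -16 10 0.129 | -15 9 0.129 | -14 17 0.13 | -13 24 0.396 | -12 25 0.398 | -11 26 0.397 | -10 91 0.399 | -9 88 0.398 | -8 80 0.398 | -7 117 0.398 | -6 100 0.398 | -5 93 0.398 | -4 103 0.399 | -3 116 0.398 | -2 109 0.398 | -1 104 0.398 | 0 110 0.398 | 1 101 0.398 | 2 110 0.398 | 3 102 0.398 | 4 99 0.398 | 5 145 0.398 | 
lantern 0 
[ 0.52015013 -0.10214527  0.03491584]
((564.440185546875, 188.9665069580078), (180.62571716308594, 180.16734313964844), 10.183635711669922)
```

Run:
```python
from h import *
s=dict(np.load('wrist.npz'));p=cloud(s).reshape(-1,3);p=p[p[:,2]<.2];v=np.array([.5644,.1891])
r=np.hypot(*(p[:,:2]-v).T);a=np.degrees(np.arctan2(p[:,1]-v[1],p[:,0]-v[0]))
for t in range(-28,4):
    k=(r>.050)&(r<.058)&(a>=t)&(a<t+1);print(t,k.sum(),np.nanmedian(p[k][:,2]).round(3),end=' | ')
s=dict(np.load('scene.npz'));P=cloud(s)
q=P[225:265,280:320].reshape(-1,3);k=(q[:,2]>.09)&(q[:,2]<.096);print(cv2.minAreaRect(q[k][:,:2].astype(np.float32)*1000))
```

```text
return np.nanmean(a, axis, out=out, keepdims=keepdims)
```

```bash
python3 -m pendant '[[[-0.0484,-0.0148,0.0187,0,0,0,1],[-0.0484,-0.0148,0.0187,0,0,0,1],[-0.0484,-0.0148,0.0187,0,0,0,1],[-0.0484,-0.0148,0.0187,0,0,0,1],[-0.0484,-0.0148,0.0187,0,0,0,1],[-0.0484,-0.0148,0.0187,0,0,0,1],[-0.0484,-0.0148,0.0187,0,0,0,1],[-0.0484,-0.0148,0.0187,0,0,0,1],[0,0,0,0,0,-0.97,1],[0,0,0,0,0,-0.97,1],[0,0,0,0,0,-0.97,1],[0,0,0,0,0,0,1],[0,0,0,0,0,0,1]]]'
python3 - <<'E'
from h import *
s=snap('wrist');save('w2',s['pixels'])
P=cloud(s);p=P.reshape(-1,3)
k=(p[:,2]>.087)&(p[:,2]<.097)&(np.hypot(p[:,0]-.472,p[:,1]+.1215)<.03)
if k.sum()>5: print(k.sum(),cv2.minAreaRect(p[k][:,:2].astype(np.float32)*1000))
x=p[(p[:,2]>.014)&(p[:,2]<.048)&(np.hypot(p[:,0]-.472,p[:,1]+.1215)<.065)]
k=(x[:,2]<.03);x=x[k]
from scipy.optimize import least_squares
for z0,z1 in((.014,.022),(.022,.03)):
    y=x[(x[:,2]>z0)&(x[:,2]<z1)];f=lambda v:np.hypot(*(y[:,:2]-v[:2]).T)-v[2]
    print(len(y),least_squares(f,[.472,-.1215,.055],loss='soft_l1',f_scale=.001).x)
E
```

```text
t: 2.15
tcp_pos: [0.4716, -0.1226, 0.2249]
tool_rot: [0.575, 0.818, -0.0, -0.001]
force: [-0.5, -0.3, -0.1]
finger_gap: 1.008
gripper_force: 0.0
1461 ((469.5240783691406, -120.84676361083984), (26.036291122436523, 26.290388107299805), 19.13625144958496)
462 [ 0.46977317 -0.12113941  0.059124  ]
1910 [ 0.46967451 -0.12073371  0.05552851]
```

View pics/w2.png

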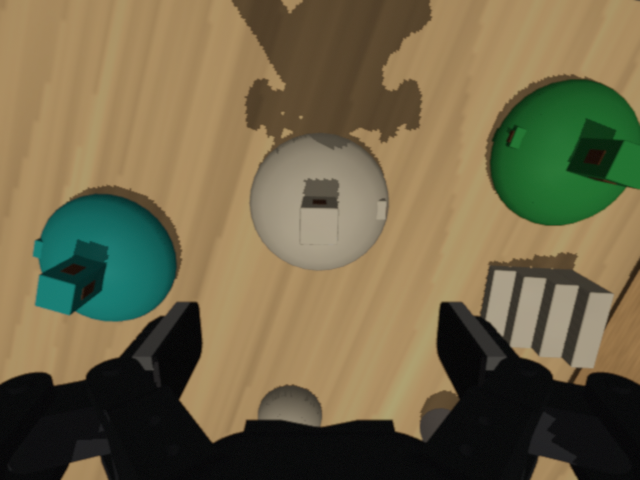

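The dome is centred at (319,200), with its dormer on the tool's +y side (381,210). The fingers line up with the lantern, so I'll descend and grip.

```bash
python3 -m pendant '[[[0.0028,-0.0018,0.04,0,0,0.1,1],[0,0,0.04,0,0,0,1],[0,0,0.04,0,0,0,1],[0,0,0.04,0,0,0,1],[0,0,0.02,0,0,0,1],[0,0,0.0075,0,0,0,1],[0,0,0,0,0,0,1],[0,0,0,0,0,0,0],[0,0,0,0,0,0,0],[0,0,0,0,0,0,0],[0,0,0,0,0,0,0],[0,0,0,0,0,0,0],[0,0,0,0,0,0,0],[0,0,0,0,0,0,0],[0,0,0,0,0,0,0]]]' 60
```

```text
t: 3.7
tcp_pos: [0.4705, -0.1204, 0.0765]
tool_rot: [0.578, 0.816, 0.0, 0.001]
force: [-0.5, -0.3, 6.7]
finger_gap: 0.293
gripper_force: 60.6
```

```bash
python3 -m pendant '[[[0,0,-0.02,0,0,0,0],[0,0,-0.04,0,0,0,0],[0,0,-0.05,0,0,0,0],[0,0,-0.05,0,0,0,0],[0,0,-0.05,0,0,0,0],[0,0,-0.03,0,0,0,0],[0,0,0,0,0,0,0],[0,0,0,0,0,0,0]]]' 60
python3 - <<'E'
from h import *
from scipy.spatial.transform import Rotation
m=monitor.sense();Rt=Rotation.from_quat(m['tool_rot']).as_matrix();t=m['tcp_pos'];print(t,Rt.round(3).tolist(),m['force'],m['finger_gap'])
s=snap('scene');p=cloud(s).reshape(-1,3)
q=(p-t)@Rt
k=(np.hypot(q[:,0],q[:,1])<.066)&(q[:,2]>.033)&(q[:,2]<.07);x=q[k];print(k.sum())
from scipy.optimize import least_squares
for a in np.arange(.034,.066,.006):
    y=x[(x[:,2]>a)&(x[:,2]<a+.006)]
    if len(y)>30:
        print(a.round(3),len(y),least_squares(lambda v:np.hypot(*(y[:,:2]-v[:2]).T)-v[2],[0,0,.055],loss='soft_l1',f_scale=.001).x.round(4))
im=s['pixels'];C=(np.array(R(s)).T@(t-np.array([0,0,.04])-s['eye']));K=s['intrinsics'];u,v=(K@C)[:2]/C[2];u,v=int(u),int(v);print(u,v)
a=cv2.resize(im[v-60:v+60,u-60:u+60],(400,400),interpolation=cv2.INTER_CUBIC)
s=snap('side');im=s['pixels'];C=(np.array(R(s)).T@(t-np.array([0,0,.04])-s['eye']));u,v=((s['intrinsics']@C)[:2]/C[2]).astype(int)
b=cv2.resize(im[v-60:v+60,u-60:u+60],(400,400),interpolation=cv2.INTER_CUBIC);save('held',np.hstack([a,b]))
E
```

```text
t: 4.5
tcp_pos: [0.4693, -0.1196, 0.2668]
tool_rot: [0.578, 0.816, -0.0, -0.001]
force: [0.6, 0.4, -3.3]
finger_gap: 0.292
gripper_force: 59.7
[ 0.46926973 -0.11963634  0.26680523] [[-0.331, 0.944, -0.001], [0.944, 0.331, 0.001], [0.001, -0.001, -1.0]] [ 0.56994534  0.44400014 -3.29764295] 0.29153079231702933
1448
0.034 412 [-0.0012  0.0004  0.0415]
0.04 357 [-0.0015  0.0009  0.0491]
0.046 291 [-0.0012  0.0003  0.0548]
0.052 208 [-0.0014  0.0003  0.0582]
0.058 102 [-0.0011 -0.0005  0.0598]
295 192
```

View pics/held.png

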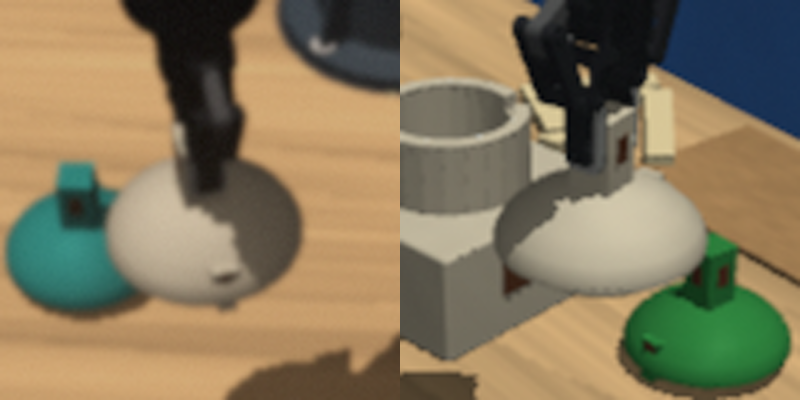

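Held level on the lantern, with the dormer facing front and nothing else disturbed. I'll fit the seat in the same (scene) camera for a consistent relative move.

```bash
python3 -m pendant '[[[0.0203,0.0151,0,0,0,0,0],[0.0406,0.0302,0,0,0,0,0],[0.0406,0.0302,0,0,0,0,0],[0.0406,0.0302,0,0,0,0,0],[0.0406,0.0302,0,0,0,0,0],[0.0406,0.0302,0,0,0,0,0],[0.0406,0.0302,0,0,0,0,0],[0.0406,0.0302,0,0,0,0,0],[0.0203,0.0151,0,0,0,0,0],[0,0,0,0,0,0.79,0],[0,0,0,0,0,0.79,0],[0,0,0,0,0,0.79,0],[0,0,0,0,0,0.79,0],[0,0,0,0,0,0.79,0],[0,0,0,0,0,0.79,0],[0,0,0,0,0,0,0],[0,0,0,0,0,0,0],[0,0,0,0,0,0,0]]]' 60
cat > held.py <<'E'
from h import *
from scipy.spatial.transform import Rotation
from scipy.optimize import least_squares
m=monitor.sense();Rt=Rotation.from_quat(m['tool_rot']).as_matrix();t=m['tcp_pos']
print(t,'yaw',np.degrees(np.arctan2(Rt[1,1],Rt[0,1])),'tilt',Rt[:2,2],m['force'],m['finger_gap'])
s=snap('scene');p=cloud(s).reshape(-1,3);q=p-t
for a in np.arange(.034,.064,.006):
    y=q[(np.hypot(q[:,0],q[:,1])<.066)&(-q[:,2]>a)&(-q[:,2]<a+.006)]
    if len(y)>30:
        v=least_squares(lambda v:np.hypot(*(y[:,:2]-v[:2]).T)-v[2],[0,0,.055],loss='soft_l1',f_scale=.001).x;print(a.round(3),len(y),(v[:2]+t[:2]).round(4),v[2].round(4))
def crop(n,pt,h=60):
    s=snap(n);C=R(s).T@(np.array(pt)-s['eye']);u,v=((s['intrinsics']@C)[:2]/C[2]).astype(int)
    return cv2.resize(s['pixels'][v-h:v+h,u-h:u+h],(400,400),interpolation=cv2.INTER_CUBIC)
E
python3 - <<'E'
from held import *
save('over',np.hstack([crop('scene',[.566,.189,.17]),crop('side',[.566,.189,.17])]))
E
```

```text
t: 6.4
tcp_pos: [0.5661, 0.1889, 0.2665]
tool_rot: [0.784, 0.621, -0.001, -0.001]
force: [0.5, -0.2, -3.6]
finger_gap: 0.297
gripper_force: 59.7
[0.56612882 0.18894505 0.26646711] yaw -13.200218317062571 tilt [-0.00219446 -0.00023973] [ 0.51795543 -0.20405523 -3.60869693] 0.2968149981281429
0.034 530 [0.5666 0.1881] 0.0414
0.04 428 [0.5673 0.188 ] 0.0491
0.046 350 [0.5672 0.1879] 0.0546
0.052 249 [0.5667 0.1879] 0.0582
0.058 128 [0.5665 0.1878] 0.0595
```

View pics/over.png

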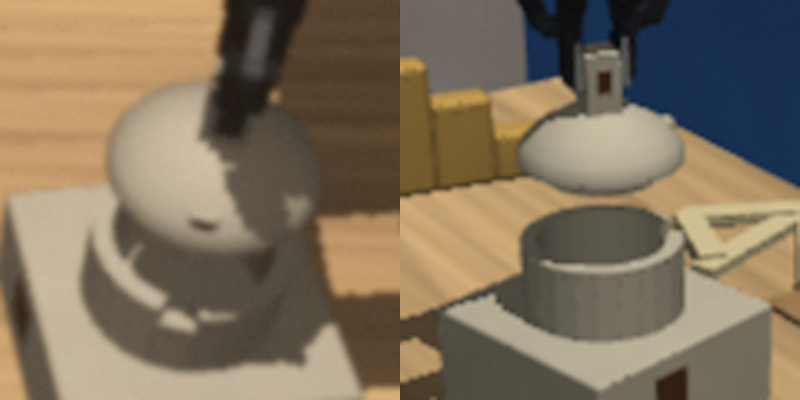

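The dome is over the drum, with the dormer (scene crop 205,225) above the notch (180,318). The axis agrees with the seat to about 0.5 mm, so I'll lower it.

```bash
python3 -m pendant '[[[-0.0000,-0.0003,0.015,0,0,0,0],[0,0,0.015,0,0,0,0],[0,0,0.015,0,0,0,0],[0,0,0.015,0,0,0,0],[0,0,0.0025,0,0,0,0],[0,0,0.0025,0,0,0,0],[0,0,0.0025,0,0,0,0],[0,0,0,0,0,0,0]]]' 60; python3 -m pendant '[[[0,0,0.002,0,0,0,0],[0,0,0.002,0,0,0,0],[0,0,0,0,0,0,0]]]' 60
```

```text
t: 7.35
tcp_pos: [0.5666, 0.1891, 0.2138]
tool_rot: [0.784, 0.621, 0.0, 0.0]
force: [-0.8, -0.2, -2.3]
finger_gap: 0.297
gripper_force: 59.6
t: 7.65
tcp_pos: [0.5662, 0.1891, 0.2104]
tool_rot: [0.784, 0.621, -0.0, -0.0]
force: [-0.8, 0.2, -3.8]
finger_gap: 0.291
gripper_force: 59.7
```

```bash
python3 -m pendant '[[[0,0,0.002,0,0,0,0],[0,0,0.002,0,0,0,0],[0,0,0.002,0,0,0,0],[0,0,0.001,0,0,0,0],[0,0,0,0,0,0,0],[0,0,0,0,0,0,0]]]' 60; python3 -m pendant '[[[0,0,0.001,0,0,0,0],[0,0,0,0,0,0,0],[0,0,0,0,0,0,0]]]' 60
```

```text
t: 8.25
tcp_pos: [0.5664, 0.1891, 0.2048]
tool_rot: [0.784, 0.621, 0.0, 0.0]
force: [-0.3, 0.9, -3.2]
finger_gap: 0.296
gripper_force: 59.8
t: 8.55
tcp_pos: [0.5664, 0.1891, 0.2045]
tool_rot: [0.784, 0.621, 0.0, 0.0]
force: [-0.5, 0.3, 1.4]
finger_gap: 0.293
gripper_force: 60.2
```

Contact at exactly the home height. I'll release, rise and check.

```bash
python3 -m pendant '[[[0,0,0.0008,0,0,0,0],[0,0,0,0,0,0,0],[0,0,0,0,0,0,0.6],[0,0,0,0,0,0,0.9],[0,0,0,0,0,0,1],[0,0,0,0,0,0,1],[0,0,0,0,0,0,1],[0,0,0,0,0,0,1],[0,0,-0.02,0,0,0,1],[0,0,-0.04,0,0,0,1],[0,0,-0.05,0,0,0,1],[0,0,-0.05,0,0,0,1],[0,0,0,0,0,0,1],[0,0,0,0,0,0,1],[0,0,0,0,0,0,1]]]' 60
python3 - <<'E'
from held import *
print('---')
a=crop('scene',[.566,.189,.15]);b=crop('side',[.566,.189,.15]);save('done',np.hstack([a,b]))
for n in('scene','wrist'):
    p=cloud(snap(n)).reshape(-1,3);r=np.hypot(p[:,0]-.566,p[:,1]-.1885)
    k=(r<.02)&(p[:,2]>.2)&(p[:,2]<.235);print(n,'lantern top',k.sum(),np.median(p[k][:,2]),p[k].mean(0).round(4),cv2.minAreaRect(p[k][:,:2].astype(np.float32)*1000)[2])
    k=(r>.035)&(r<.05)&(p[:,2]>.145)&(p[:,2]<.19);x=p[k]
    # tilt: fit z = f(r)+plane
    A=np.c_[x[:,0]-.566,x[:,1]-.1885,np.ones(len(x)),r[k]**2,r[k]**4];c=np.linalg.lstsq(A,x[:,2],rcond=None)[0];print('slope terms',c[:2].round(4),len(x))
E
```

```text
t: 10.05
tcp_pos: [0.5654, 0.189, 0.3301]
tool_rot: [0.784, 0.621, -0.001, -0.001]
force: [-0.0, -0.5, -0.6]
finger_gap: 1.002
gripper_force: 0.0
[0.56540643 0.18897183 0.33009568] yaw -13.270188082231734 tilt [-0.00270906 -0.00039939] [-0.04261764 -0.49731945 -0.60058707] 1.0015134356961983
---
scene lantern top 254 0.21952313140154067 [0.5722 0.1866 0.2166] 77.49226379394531
slope terms [ 0.0138 -0.0062] 779
wrist lantern top 1926 0.22111562830930465 [0.5663 0.191  0.2195] 76.79638671875
slope terms [-0.002   0.0014] 6183
```

View pics/done.png

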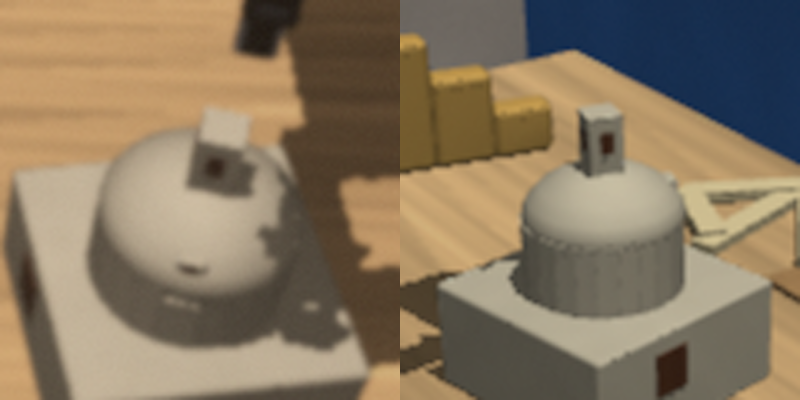

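The dome is flush on the rim all round (side crop seam at y≈240) with the lug in the notch under the dormer (scene crop 182,300). The lantern top is at about 0.220 m, exactly the home height, and the slope is about zero.

```bash
python3 -c "
from station import job; print(job.sign_off())"
```

```text
the job is handed in; nothing more can be done
None
```

The white dome is on the drum with its lug in the notch, fully home and level. I let go of it, left the small dome, staircase and glue bottle alone, and handed the job in after about 10 s of robot time.

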